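Lay one light module, hold the next over its land

TASK

Carry on the row of light modules in the white sign housing: lay one of the two loose modules flat on the empty plain land, in the middle of it and in line with it like the module already bonded there, and let go of it. Then carry the other loose module over the clutter and the housing wall and finish while still holding it about 1 cm above the land with the two brass studs, level, over the middle and in line with that land, touching neither land nor housing, so that I can wire it and put adhesive under it. Leave the two bottles and the roll of tape on the way standing where they are.

Things in the scene. Friction and masses are not known exactly. Their poses are not given: they have to be found in the camera images.
- module_1: light module: slim white plastic bar with three round yellow diodes on top and two short wires at each end. The stiff bar is 16 (x) x 66 (y) x 8 mm (12 mm over the diodes); 95 mm long with the wires, which do not obstruct. 20 g. Lies flat on the table to the left of the bottles, diodes up. Origin: centre of its underside; y runs along the bar, z up. Grip it across its 16 mm width. The two loose modules are alike; either may be used for either place.
- module_2: light module: slim white plastic bar with three round yellow diodes on top and two short wires at each end. The stiff bar is 16 (x) x 66 (y) x 8 mm (12 mm over the diodes); 95 mm long with the wires, which do not obstruct. 20 g. Lies flat on the table to the left of the bottles, diodes up. Origin: centre of its underside; y runs along the bar, z up. Grip it across its 16 mm width. The two loose modules are alike; either may be used for either place.
- plain_land_top (a point): bare flat grey metal strip (land) 26 (x) x 120 (y) x 6 mm fixed on the floor of the sign housing, with nothing on it. The three lands of the housing lie parallel, 48 mm apart between centre lines, in any order. This point: centre of its top face, 9 mm above the table; y along the strip, z up.
- stud_land_top (a point): bare flat grey metal strip (land) 26 (x) x 120 (y) x 6 mm fixed on the floor of the sign housing, with an upright brass stud near each end (54 mm from its middle, 9 mm tall, flange 11 mm across) and nothing between them. The three lands of the housing lie parallel, 48 mm apart between centre lines, in any order. This point: centre of its top face, 9 mm above the table; y along the strip, z up.
- plain_land: the same plain land as a solid; origin: centre of its underside, axes as its point.
- stud_land: the same land with studs as a solid; origin: centre of its underside, axes as its point.
- sign_housing: white painted sheet-metal sign housing, an open-topped rectangular tray fixed to the table at the right: 188 (x) x 144 (y) mm outside, floor 3 mm, walls 3 mm thick and 30 mm tall all round. Holds the three lands, their long sides along its y. Origin: centre of its underside.
- cyano_bottle: small white and blue bottle, upright, 27 mm across, 69 mm tall, loose; stands between the loose modules and the housing. Origin: centre of its base. Leave it.
- tape_roll: black roll of tape lying flat, 64 mm across, 18 mm high, loose; between the modules and the housing. Origin: centre of its underside. Leave it.
- glue_bottle: white bottle with a pointed red nozzle, upright, 45 mm across, 138 mm tall, loose; between the modules and the housing. Origin: centre of its base. Leave it.
- bonded_land: the third land, fixed, same size as the others, with a light module already bonded to it, centred and parallel; the module's bar ends 14 mm above the land's underside, its diodes 18 mm. Origin: centre of its underside.

How it is judged:
By the outcome, as a careful person would: the job done as asked, in the order asked, and still so for the second after the job is handed in, while the arm keeps its last pose, push and grip.
It also fails if it takes over 67 s, if anything falls off the work surface, if the arm or the gripper's body presses on something with over 40 N, if the wrist force passes 120 N, or if a joint passes its speed limit or range.

ROBOT

A 6-joint arm with a two-finger parallel gripper is mounted at the origin on a cart in front of the work surface, level with it; the furniture and walls round the work are solid. World frame = base frame: x ahead of the robot, y to its left, z up, the work surface at z = 0. Lengths are in m, angles in rad, forces in N, time in s.
With the tool pointing down it reaches from about 0.375 to 0.75 m from the base axis. Payload 9 kg.
Tool frame: the origin (TCP) lies midway between the tips of the shut fingers; the grasp point (between the pads) lies 19 mm behind it (env.grip_depth is the distance from the TCP to the grasp point, in m); z points along the fingers, y is the line along which they close (so a half turn about z gives the same grasp; the last joint's range is limited). The gripper opens to 85 mm and grips with 20 to 120 N. Pads are 22 mm wide; open, the fingers measure 114 mm over their backs; the gripper's body (76 mm by 85 mm) begins 54 mm behind the grasp point. The pads swing forward as they close: fully open they stand 13 mm farther back than shut.
Start: joints at [-1.492, 0.104, 0.097, 1.564, 0, 1.353], TCP at [0.175, -0.574, 0.231] pointing down, gripper open.
Joint ranges: [-2.99, 2.99], [-0.84, 1.86], [-1.1, 1.16], [-1.84, 2.11], [-1.51, 1.56], [-3.14, 3.14]. Speed limits (rad/s): [2.22, 2.22, 2.57, 3.14, 3.14, 3.14].

INTERFACE

Orientations are given as a unit quaternion [x, y, z, w].
In Python, from plant import env gives the robot as it stands. Calls block until the motion is done:
- env.move_pose(position, orientation): joint-space move of the TCP to a pose.
- env.line_to(position, speed=0.15, frame=None, max_force=None): straight line of the TCP; frame=None keeps the orientation; speed is the mean speed in m/s. With max_force (N) it stops when the force on the tool has changed by that much, and returns True; else False.
- env.movej(angles): joint-space move.
- env.grip(opening, grasp_force=None): finger opening in m; grasp_force is the grip in N (None keeps the last); returns when the fingers have stopped.
- env.sleep(seconds).
- env.inverse_kinematics(position, orientation): joint angles nearest the present ones, or None.
- env.observe(): the state.
- env.get_image(name): name is "scene" or "top" or "wrist"; returns the picture (480x640x3 uint8, red, green, blue); there is no depth.
- env.camera_params(name): a dict with "intrinsics" (3x3 intrinsics, pixels), "pose" (4x4, takes a point from camera to world coordinates); the wrist camera has in their place "tool_from_camera" (4x4, takes a point from camera to tool coordinates, whose origin is the TCP and whose axes are the flange's). Camera axes: x right, y down, z forward; pixel columns grow to the right and rows downward; lengths in m; the calibration is good to about 2 mm. The wrist camera is an equidistant fisheye: a pixel r from the principal point sees the ray r / f radians off the axis. A picture is of the moment at which its call begins: read the wrist's pose just before it. camera_params takes no time and is no camera call.
A pose or a line that the arm cannot do raises env.IKError and nothing moves.
- env.close_job(): hands the job in; it is judged then, once.
Trained networks look in the newest picture that a camera, given by its name, has taken for a name from the list of things; names that differ only in an ending like _2 or _b are one class to them, and where a whole thing is asked for, a point or a joint stands for the part that bears it (a point fixed in the world has none). Each returns a list of dicts, best first, with "p" (0 to 1); they miss things now and then, are a little off and sometimes report something else, mostly with a low value. They report only what shows in the picture. A call takes as long as a camera call.
- env.boxes_of(camera, label): "uv" ([column, row] in pixels, amid what is visible of it).
- env.pinpoint(camera, label): "uv" ([column, row] in pixels: a listed point, or the origin of a listed thing).
The state is a dict: "clock": time; "joint_pos": joint angles; "joint_vel": joint speeds; "tau": joint torques, N m; "position": TCP position; "eef_rot": TCP orientation; "contact_force": force on the tool from outside, world axes, zero at the start; "ft_torque": the same for the moment, N m; "grip_width": finger opening in m; "gripper_force": force on a finger pad.
Only numpy, scipy, OpenCV 4.12 (cv2) and the standard library are available. Lean on these libraries where they do the work, as an engineer would, in place of code of your own. Each camera call takes 0.05 s, during which the arm holds its last target. There are 200 camera calls.

## Working session

There is one attempt and no reset: what is moved stays moved. The work goes in short steps, each a Python script; the robot and the scene stay as the last script left them, time stands still between calls to the robot, and variables do not carry over. Pictures are saved under pics/ and viewed, at most 10 in all, crops included, and the job is handed in when it is done.

```bash
mkdir -p pics; ls
python3 - <<'E'
from plant import env
import cv2,numpy as np
np.set_printoptions(precision=4,suppress=True)
for c in ("top","scene"):
    im=env.get_image(c); cv2.imwrite(f"pics/{c}0.png",im[:,:,::-1])
    p=env.camera_params(c); print(c,p["intrinsics"],p["pose"])
    for l in ("module_1","plain_land_top","stud_land_top","bonded_land","sign_housing","cyano_bottle","glue_bottle","tape_roll"):
        print(l,[(np.round(d["uv"],1).tolist(),round(d["p"],2)) for d in env.pinpoint(c,l)][:4])
print(env.camera_params("wrist")); o=env.observe(); print(o)
E
```

```text
pics
top [[482.273    0.     318.7803]
 [  0.     482.273  247.244 ]
 [  0.       0.       1.    ]] [[ 0.0026 -0.997   0.0778  0.4643]
 [-0.9999 -0.0015  0.0143 -0.0645]
 [-0.0141 -0.0778 -0.9969  0.8901]
 [ 0.      0.      0.      1.    ]]
module_1 [([242.3, 284.6], 0.9), ([227.1, 202.9], 0.61), ([393.2, 275.5], 0.38)]
plain_land_top [([392.9, 249.1], 0.86), ([395.1, 296.2], 0.22)]
stud_land_top [([396.8, 273.3], 0.82)]
bonded_land [([391.6, 246.3], 0.72), ([396.1, 297.0], 0.67)]
sign_housing [([395.4, 274.5], 0.79)]
cyano_bottle [([316.9, 294.1], 0.69)]
glue_bottle [([314.3, 196.6], 0.58)]
tape_roll [([311.5, 253.4], 0.9)]
scene [[561.6043   0.     325.7929]
 [  0.     561.6043 233.3896]
 [  0.       0.       1.    ]] [[ 0.5488 -0.3614  0.7538 -0.1446]
 [-0.8356 -0.2634  0.482  -0.4591]
 [ 0.0243 -0.8944 -0.4466  0.4306]
 [ 0.      0.      0.      1.    ]]
module_1 [([288.7, 210.4], 0.72), ([299.6, 277.0], 0.27)]
plain_land_top [([414.8, 270.6], 0.92), ([419.4, 274.7], 0.67)]
stud_land_top [([400.4, 285.9], 0.81), ([326.9, 250.6], 0.6)]
bonded_land [([385.2, 304.7], 0.82)]
sign_hou
[... 329 characters left out ...]
rom_camera': array([[ 0.0001, -0.955 , -0.2966,  0.075 ],
       [ 1.    ,  0.0005, -0.0012,  0.0011],
       [ 0.0013, -0.2966,  0.955 , -0.143 ],
       [ 0.    ,  0.    ,  0.    ,  1.    ]])}
{'clock': 0.9, 'joint_pos': array([-1.4917,  0.1041,  0.0973,  1.5639, -0.    ,  1.3531]), 'joint_vel': array([-0.0017, -0.0004,  0.0002, -0.0001,  0.0012,  0.0007]), 'tau': array([ -0.0003, -55.6752,  50.3779,   0.0004,  -0.0003,  -0.    ]), 'position': array([ 0.1755, -0.5738,  0.2313]), 'eef_rot': array([ 0.989 ,  0.1478, -0.    ,  0.    ]), 'contact_force': array([-0.3592, -0.1424,  0.1344]), 'ft_torque': array([-0.0411,  0.03  , -0.0667]), 'gripper_force': 0.0, 'grip_width': 0.08517504618802955}
```

Run:
```python
import cv2
t=cv2.imread("pics/top0.png")
cv2.imwrite("pics/t1.png",cv2.resize(t[160:340,190:460],(800,533),interpolation=cv2.INTER_CUBIC))
```

```text
(no output)
```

View pics/t1.png

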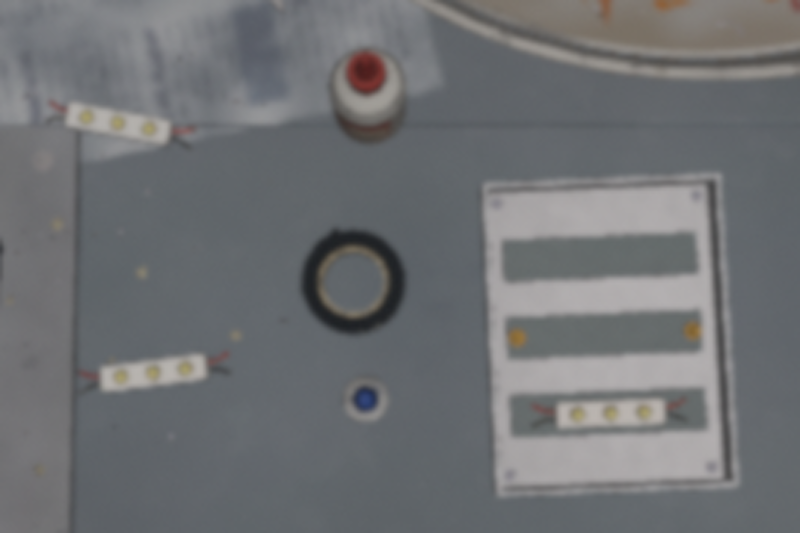

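View pics/scene0.png

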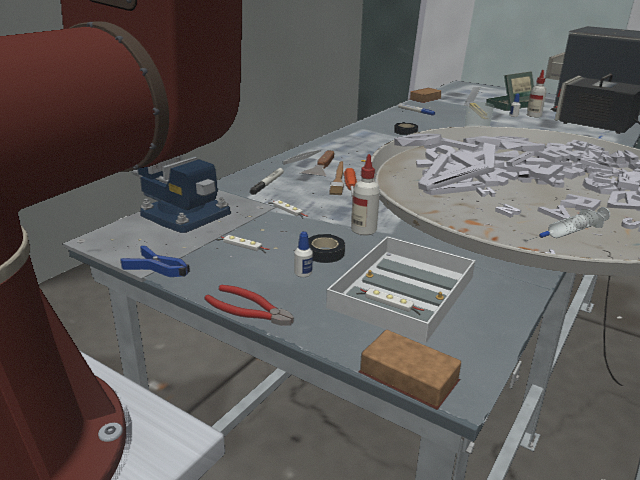

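The top view shows the plain land at (392,247), the stud land at (394,273), the bonded land at (395,299), and loose modules at (230,201) and (242,285). I'll get rough positions from it, then look closely with the wrist camera.

```bash
cat > h.py <<'E'
from plant import env
import cv2,numpy as np
from scipy.spatial.transform import Rotation as Rn
np.set_printoptions(precision=4,suppress=True)
def px2w(c,uv,z):
    p=env.camera_params(c);K=p["intrinsics"];T=p["pose"]
    d=T[:3,:3]@np.linalg.solve(K,[uv[0],uv[1],1.]);return T[:3,3]+d*(z-T[2,3])/d[2]
def quat(a,flip=False):
    """tool down; closing line = direction a (rad, world), half-turned if flip"""
    if flip:a+=np.pi
    y=np.array([np.cos(a),np.sin(a),0]);z=np.array([0,0,-1.]);x=np.cross(y,z)
    return Rn.from_matrix(np.c_[x,y,z]).as_quat()
def wrist():
    o=env.observe();p=env.camera_params("wrist");T=np.eye(4)
    T[:3,:3]=Rn.from_quat(o["eef_rot"]).as_matrix();T[:3,3]=o["position"]
    return env.get_image("wrist"),p["intrinsics"],T@p["tool_from_camera"]
def ortho(shot,c,z,half=.11,s=.0004):
    """orthophoto at height z; column=+x, row=-y about c"""
    im,K,T=shot;n=int(2*half/s);g=(np.arange(n)-(n-1)/2)*s
    X,Y=np.meshgrid(c[0]+g,c[1]-g);P=np.stack([X,Y,np.full_like(X,z)],-1)-T[:3,3]
    q=P@T[:3,:3];r=np.hypot(q[...,0],q[...,1]);th=np.arctan2(r,q[...,2]);k=th/np.maximum(r,1e-9)*K[0,0]
    return cv2.remap(im,(K[0,2]+k*q[...,0]).astype(np.float32),(K[1,2]+k*q[...,1]).astype(np.float32),cv2.INTER_LINEAR)
E
python3 - <<'E'
from h import *
W={}
for n,uv,z in (("mA",(229.8,201.5),.01),("mB",(241.6,285.5),.01),("plain",(392.5,246.7),.009),("stud",(394.2,272.7),.009),("bond",(395,299),.01),("glue",(314.3,196.6),0),("cy",(316.9,294.1),0),("tape",(311.5,253.4),0)):
    W[n]=px2w("top",uv,z);print(n,W[n])
for n in ("mA","mB","plain","stud"):
  for a in (-.3,0,.3):
    for f in (0,1):
      for z in (.003,.2):
        q=env.inverse_kinematics([*W[n][:2],z],quat(a,f));print(n,a,f,z,q)
E
```

```text
mA [0.6176 0.1129 0.01  ]
mB [0.4628 0.0887 0.01  ]
plain [ 0.5342 -0.1867  0.009 ]
stud [ 0.4867 -0.1893  0.009 ]
bond [ 0.4391 -0.1902  0.01  ]
glue [ 0.6286 -0.0431  0.    ]
cy [ 0.4474 -0.0485  0.    ]
tape [ 0.5223 -0.0383  0.    ]
mA -0.3 0 0.003 [-0.027   0.2725 -0.1342  1.1641  0.      1.8438]
mA -0.3 0 0.2 [-0.027   0.1852  0.1288  1.5143  0.      1.8438]
mA -0.3 1 0.003 [-0.027   0.2725 -0.1342  1.1641  0.     -1.2978]
mA -0.3 1 0.2 [-0.027   0.1852  0.1288  1.5143  0.     -1.2978]
mA 0 0 0.003 [-0.027   0.2725 -0.1342  1.1641  0.      1.5438]
mA 0 0 0.2 [-0.027   0.1852  0.1288  1.5143  0.      1.5438]
mA 0 1 0.003 [-0.027   0.2725 -0.1342  1.1641  0.     -1.5978]
mA 0 1 0.2 [-0.027   0.1852  0.1288  1.5143  0.     -1.5978]
mA 0.3 0 0.003 [-0.027   0.2725 -0.1342  1.1641  0.      1.2438]
mA 0.3 0 0.2 [-0.027   0.1852  0.1288  1.5143  0.      1.2438]
mA 0.3 1 0.003 [-0.027   0.2725 -0.1342  1.1641  0.     -1.8978]
mA 0.3 1 0.2 [-0.027   0.1852  0.1288  1.5143  0.     -1.8978]
mB -0.3 0 0.003 [-0.0892 -0.2052 -0.6222  1.1539  0.      1.7816]
mB -0.3 0 0.2 [-0.0892 -0.2976 -0
[... 1552 characters left out ...]
.6217 -0.1379 -0.199   1.5097  0.      1.2491]
stud -0.3 1 0.003 [-0.6217 -0.0397 -0.4698  1.1408  0.     -1.8925]
stud -0.3 1 0.2 [-0.6217 -0.1379 -0.199   1.5097  0.     -1.8925]
stud 0 0 0.003 [-0.6217 -0.0397 -0.4698  1.1408  0.      0.9491]
stud 0 0 0.2 [-0.6217 -0.1379 -0.199   1.5097  0.      0.9491]
stud 0 1 0.003 [-0.6217 -0.0397 -0.4698  1.1408  0.     -2.1925]
stud 0 1 0.2 [-0.6217 -0.1379 -0.199   1.5097  0.     -2.1925]
stud 0.3 0 0.003 [-0.6217 -0.0397 -0.4698  1.1408  0.      0.6491]
stud 0.3 0 0.2 [-0.6217 -0.1379 -0.199   1.5097  0.      0.6491]
stud 0.3 1 0.003 [-0.6217 -0.0397 -0.4698  1.1408  0.     -2.4925]
stud 0.3 1 0.2 [-0.6217 -0.1379 -0.199   1.5097  0.     -2.4925]
```

Run:
```python
from h import *
import pickle
S={}
for n,p in (("house",(.487,-.189,.17)),("mB",(.463,.089,.17)),("mA",(.618,.113,.17))):
    if n=="mB": env.move_pose([.487,-.189,.24],quat(0)); env.move_pose([.463,.089,.24],quat(0))
    elif n=="house": env.move_pose([.487,-.189,.24],quat(0))
    env.line_to(p,.25) ; env.sleep(.3)
    S[n]=wrist()
    if n=="house": env.line_to([.487,-.189,.24],.25)
pickle.dump(S,open("S.pkl","wb"))
a=ortho(S["house"],(.487,-.189),.009);b=ortho(S["mB"],(.463,.089),.008,.06);c=ortho(S["mA"],(.618,.113),.008,.06)
cv2.imwrite("pics/o1.png",np.hstack([np.pad(a,((0,50),(0,0),(0,0)))[:600,:550],np.vstack([b,c])])[:,:,::-1].copy()[:600,:800]);print(a.shape,b.shape,env.observe()["clock"])
```

```text
(550, 550, 3) (300, 300, 3) 7.1583
```

View pics/o1.png

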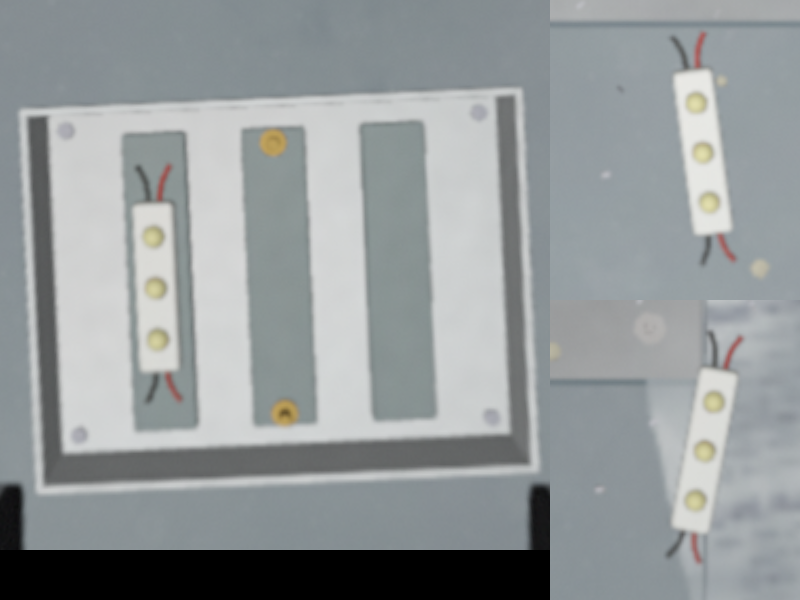

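The orthophoto (0.4 mm/px) shows the lands clearly: plain at (398,270), stud at (279,276) with its studs at (273,142) and (285,412). Both loose modules are visible at the right. Next I'll fit rectangles.

```bash
cat >> h.py <<'E'
def rects(img,mask,c,size,s=.0004,tol=.2):
    """oriented boxes of about size (w,l) m -> (x,y,angle of the width axis, l, w)"""
    out=[]
    for k in cv2.findContours(mask.astype(np.uint8),cv2.RETR_LIST,cv2.CHAIN_APPROX_NONE)[0]:
        (u,v),_,_=r=cv2.minAreaRect(k);B=cv2.boxPoints(r);e=[B[1]-B[0],B[2]-B[1]];e.sort(key=np.linalg.norm)
        w,l=[np.linalg.norm(t)*s for t in e]
        if abs(w/size[0]-1)<tol and abs(l/size[1]-1)<tol:
            d=e[1];a=np.arctan2(-d[1],d[0])-np.pi/2;a=(a+np.pi/2)%np.pi-np.pi/2
            n=(img.shape[1]-1)/2;out.append((c[0]+(u-n)*s,c[1]-(v-n)*s,a,l,w))
    return np.array(out)
def modmask(img):
    hsv=cv2.cvtColor(img,cv2.COLOR_RGB2HSV)
    return cv2.morphologyEx((((hsv[...,2]>205)&(hsv[...,1]<30))|((hsv[...,1]>45)&(hsv[...,2]>150))).astype(np.uint8),cv2.MORPH_OPEN,np.ones((9,9)))
E
cat > t.py <<'E'
from h import *
import pickle
S=pickle.load(open("S.pkl","rb"))
c=(.487,-.189);a=ortho(S["house"],c,.009);g=cv2.cvtColor(a,cv2.COLOR_RGB2GRAY)
print("lands",rects(a,cv2.morphologyEx(((g<180)&(g>110)).astype(np.uint8),cv2.MORPH_OPEN,np.ones((5,5))),c,(.026,.12)))
hs=cv2.cvtColor(a,cv2.COLOR_RGB2HSV);m=((hs[...,1]>110)&(hs[...,0]<30)).astype(np.uint8)
n,_,st,ce=cv2.connectedComponentsWithStats(m)
print("studs",[(c[0]+(u-274.5)*.0004,c[1]-(v-274.5)*.0004) for (u,v),q in zip(ce[1:],st[1:]) if q[4]>100])
b=ortho(S["house"],c,.017);print("bonded",rects(b,modmask(b),c,(.016,.066)))
for k,c in (("mB",(.463,.089)),("mA",(.618,.113))):
    b=ortho(S[k],c,.008,.06);print(k,rects(b,modmask(b),c,(.016,.066)), b[150,130],b[100,20])
E
python3 t.py
```

```text
lands [[ 0.4412 -0.1914  0.0439  0.1201  0.0267]
 [ 0.4887 -0.1894  0.0435  0.12    0.0263]
 [ 0.5363 -0.1872  0.0431  0.1202  0.027 ]]
studs [(np.float64(0.48636761904761905), np.float64(-0.13602095238095238)), (np.float64(0.49101827676240206), np.float64(-0.24414203655352482))]
bonded []
mB [] [162 168 170] [146 155 160]
mA [] [188 192 193] [140 148 152]
```

```bash
cat > t2.py <<'E'
from h import *
import pickle
S=pickle.load(open("S.pkl","rb"))
for k,c,h,z in (("mB",(.463,.089),.06,.008),("mA",(.618,.113),.06,.008),("house",(.441,-.191),.06,.017)):
    b=ortho(S[k],c,z,h);hs=cv2.cvtColor(b,cv2.COLOR_RGB2HSV)
    if k!="house":print(b[128,150],b[150,150])
    for t in (190,200,210):
        m=cv2.morphologyEx((hs[...,2]>t).astype(np.uint8),cv2.MORPH_OPEN,np.ones((9,9)));print(k,t,rects(b,m,c,(.016,.066)))
E
python3 t2.py
```

```text
[231 231 227] [218 214 167]
mB 190 [[0.464  0.088  0.1318 0.0653 0.0156]]
mB 200 [[0.464  0.088  0.1297 0.0647 0.015 ]]
mB 210 []
[220 220 217] [207 203 156]
mA 190 [[ 0.6196  0.1127 -0.1822  0.0646  0.0155]]
mA 200 []
mA 210 []
house 190 [[ 0.4405 -0.192   0.043   0.0644  0.0146]]
house 200 []
house 210 []
```

```bash
cat >> h.py <<'E'
LA=.0436
def pick(x,y,a):
    q=quat(a);env.move_pose([x,y,.12],q);env.grip(.04,30);env.line_to([x,y,.03],.15)
    hit=env.line_to([x,y,.003],.05,max_force=10);z=env.observe()["position"][2]
    env.grip(0.,30);o=env.observe();print("grip",hit,z,o["position"],o["grip_width"],o["gripper_force"],o["contact_force"])
    env.line_to([x,y,.05],.08);env.sleep(.2);return z
E
python3 - <<'E'
from h import *
x,y,a=.464,.088,.1308
z=pick(x,y,a)
im,K,T=wrist();cv2.imwrite("pics/w1.png",im[:,:,::-1])
b=ortho((im,K,T),(x,y),.05-z+.008,.06);cv2.imwrite("pics/w1o.png",b[:,:,::-1])
o=env.observe();print(o["grip_width"],o["position"],o["contact_force"],o["clock"])
cv2.imwrite("pics/w1c.png",np.hstack([cv2.resize(im,(480,360)),b[:300]if 0 else cv2.resize(b,(320,360))])[:,:,::-1])
E
```

```text
grip False 0.0029881574546822345 [0.4644 0.088  0.0035] 0.01469603966916475 30.310644507408142 [ 0.2035 -0.0308  2.8917]
0.015221019230415883 [0.4637 0.088  0.0495] [ 0.5908  0.7621 -0.3373] 11.1333
```

View pics/w1c.png

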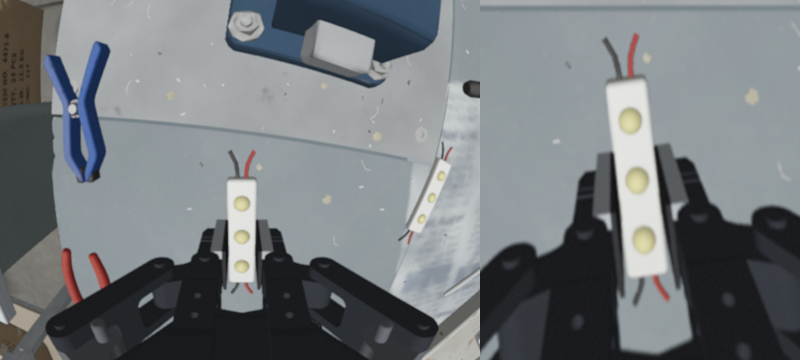

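The module is held centred between the pads. Now I'll carry it over and check its alignment above the plain land.

```bash
cat >> h.py <<'E'
def carry(x0,y0,x,y):
    env.line_to([x0,y0,.22],.2);env.move_pose([x,y,.22],quat(LA));env.line_to([x,y,.06],.18);env.sleep(.4)
def check(x,y,zb,name):
    """held module underside zb: its seen pose against the land's angle and the wanted x,y"""
    S=wrist();b=ortho(S,(x,y),zb+.008,.06);cv2.imwrite(name,b[:,:,::-1]);hs=cv2.cvtColor(b,cv2.COLOR_RGB2HSV)
    for t in (180,190,200):
        print(t,rects(b,cv2.morphologyEx((hs[...,2]>t).astype(np.uint8),cv2.MORPH_OPEN,np.ones((9,9))),(x,y),(.016,.066),tol=.3))
    m=((hs[...,1]>40)&(hs[...,2]>150)&(abs(hs[...,0].astype(int)-29)<8)).astype(np.uint8)
    _,_,st,ce=cv2.connectedComponentsWithStats(cv2.morphologyEx(m,cv2.MORPH_OPEN,np.ones((5,5))))
    n=(b.shape[0]-1)/2;print("diodes",[(x+(u-n)*.0004,y-(v-n)*.0004,int(q[4])) for (u,v),q in zip(ce[1:],st[1:]) if q[4]>60])
    return S
E
python3 - <<'E'
from h import *
x,y=.5363,-.1872
carry(.464,.088,x,y)
o=env.observe();print(o["position"],o["grip_width"],o["clock"])
S=check(x,y,.0565,"pics/c1.png")
c=(.487,-.189);a=ortho(S,c,.009);g=cv2.cvtColor(a,cv2.COLOR_RGB2GRAY)
im=S[0];cv2.imwrite("pics/c1w.png",np.hstack([cv2.resize(im,(480,360)),cv2.resize(cv2.imread("pics/c1.png")[:,:,::-1],(320,360))])[:,:,::-1])
E
```

```text
[ 0.5364 -0.1873  0.0603] 0.014814422367333756 14.675
180 [[ 0.5548 -0.1622  0.0435  0.0705  0.0203]
 [ 0.5182 -0.1556  0.0441  0.057   0.0151]
 [ 0.4849 -0.1668  0.0439  0.0794  0.0146]]
190 [[ 0.5548 -0.162   0.0422  0.0701  0.0201]
 [ 0.5181 -0.1554  0.0476  0.0566  0.0148]
 [ 0.4849 -0.1666  0.0454  0.079   0.0142]]
200 [[ 0.5182 -0.1552  0.0461  0.0562  0.0145]
 [ 0.4848 -0.1664  0.0435  0.0786  0.0138]]
diodes [(np.float64(0.5350039755351682), np.float64(-0.16808379204892968), 327), (np.float64(0.5357283950617284), np.float64(-0.18834814814814815), 324), (np.float64(0.5366285285285285), np.float64(-0.20872612612612612), 333)]
```

View pics/c1w.png

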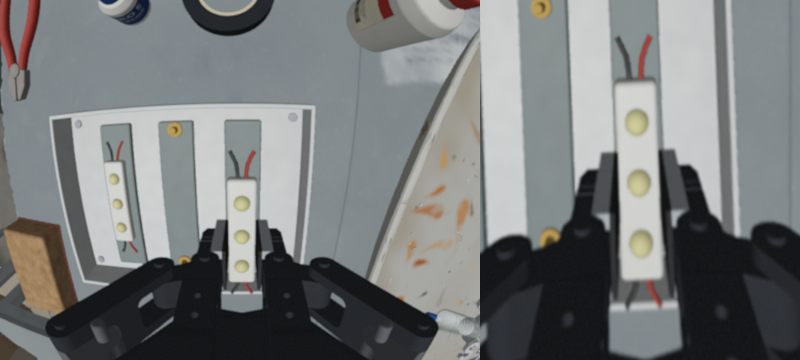

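The held module lines up with the plain land, diode centre within about 1 mm. Now lowering and releasing.

Run:
```python
from h import *
x,y=.5365,-.1875
env.line_to([x,y,.018],.1);env.sleep(.2)
hit=env.line_to([x,y,.0110],.02,max_force=5);o=env.observe();print(hit,o["position"],o["contact_force"])
env.grip(.030);env.sleep(.2);o=env.observe();print(o["grip_width"],o["contact_force"])
env.line_to([x,y,.06],.08);env.line_to([x,y,.17],.2);env.sleep(.3)
S=wrist();c=(.51,-.189);a=ortho(S,c,.009);b=ortho(S,(x,y),.017,.06);hs=cv2.cvtColor(b,cv2.COLOR_RGB2HSV)
cv2.imwrite("pics/p1.png",np.hstack([a,cv2.resize(b,(250,250))[:0] if 0 else np.pad(b,((0,250),(0,0),(0,0)))[:,50:300]])[:,:,::-1])
for t in (185,190,195):print(rects(b,cv2.morphologyEx((hs[...,2]>t).astype(np.uint8),cv2.MORPH_OPEN,np.ones((9,9))),(x,y),(.016,.066)))
g=cv2.cvtColor(a,cv2.COLOR_RGB2GRAY)
print("lands",rects(a,cv2.morphologyEx(((g<180)&(g>110)).astype(np.uint8),cv2.MORPH_OPEN,np.ones((5,5))),c,(.026,.12)),env.observe()["clock"])
```

```text
True [ 0.5368 -0.1877  0.0125] [0.5536 0.5279 5.6243]
0.029907121099644537 [ 0.1352  0.411  -0.9793]
[[ 0.536  -0.1877  0.0384  0.065   0.0154]]
[]
[]
lands [[ 0.4416 -0.1914  0.0439  0.1198  0.0269]
 [ 0.4891 -0.1895  0.0435  0.1203  0.0267]
 [ 0.5366 -0.1872  0.0431  0.1198  0.0263]] 18.1333
```

View pics/p1.png

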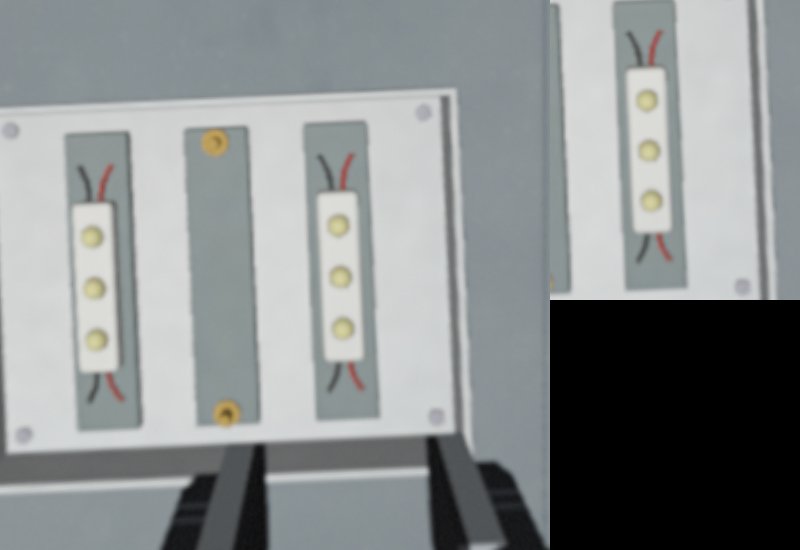

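The first module lies centred and parallel on the plain land, 0.6 mm off. Next is the second module.

Run:
```python
from h import *
env.line_to([.5365,-.1875,.22],.25);env.move_pose([.6196,.1127,.22],quat(-.1822))
z=pick(.6196,.1127,-.1822)
x,y=.489,-.1896
carry(.6196,.1127,x,y)
o=env.observe();print(o["position"],o["grip_width"],o["clock"])
check(x,y,.0565,"pics/c2.png")
env.line_to([x,y,.0224],.06);env.sleep(.4)
o=env.observe();print(o["position"],o["grip_width"],o["contact_force"],o["clock"],o["gripper_force"])
S=check(x,y,.019,"pics/c3.png")
cv2.imwrite("pics/c3w.png",np.hstack([cv2.resize(S[0],(480,360)),cv2.resize(cv2.imread("pics/c3.png")[:,:,::-1],(320,360))])[:,:,::-1])
s=env.get_image("scene");cv2.imwrite("pics/s3.png",cv2.resize(s[180:360,230:500],(800,533))[:,:,::-1])
```

```text
grip False 0.0029743414357076246 [0.62   0.1127 0.0035] 0.015028941262107689 30.300092697143555 [0.2588 0.4396 3.0596]
[ 0.4892 -0.1897  0.0603] 0.014678591963780713 26.825
180 [[ 0.5394 -0.1674  0.      0.0752  0.0188]
 [ 0.5041 -0.1574  0.0444  0.0559  0.0149]
 [ 0.4705 -0.1581  0.0449  0.0574  0.0152]
 [ 0.4374 -0.17    0.      0.0804  0.0164]]
190 [[ 0.5394 -0.1672  0.      0.0748  0.0188]
 [ 0.5041 -0.1574  0.0408  0.0558  0.0148]
 [ 0.4704 -0.1582  0.0405  0.0574  0.0148]
 [ 0.4374 -0.17    0.      0.0804  0.0164]]
200 [[ 0.504  -0.157   0.0435  0.055   0.0144]
 [ 0.4705 -0.1578  0.0444  0.0566  0.0145]
 [ 0.4372 -0.1698  0.      0.08    0.016 ]]
diodes [(np.float64(0.522846408839779), np.float64(-0.15464640883977898), 181), (np.float64(0.4510418604651163), np.float64(-0.15790697674418602), 172), (np.float64(0.4876941896024465), np.float64(-0.17045932721712537), 327), (np.float64(0.5234362573099415), np.float64(-0.1695894736842105), 171), (np.float64(0.4517260606060606), np.float64(-0.17288848484848485), 165), (np.float64(0.5242222222222223), np.float64(-0.18457555555555555), 1
[... 501 characters left out ...]
]
200 [[ 0.4669 -0.1688  0.0454  0.0559  0.0175]]
diodes [(np.float64(0.532409364548495), np.float64(-0.1646494983277592), 299), (np.float64(0.44221641791044775), np.float64(-0.1690731343283582), 268), (np.float64(0.487589905362776), np.float64(-0.1704725552050473), 317), (np.float64(0.5331657534246576), np.float64(-0.18354657534246574), 292), (np.float64(0.4429558232931727), np.float64(-0.1879574297188755), 249), (np.float64(0.4883548387096774), np.float64(-0.19076129032258063), 310), (np.float64(0.5336257425742574), np.float64(-0.20136039603960396), 202), (np.float64(0.4436685714285714), np.float64(-0.2053942857142857), 140), (np.float64(0.48926875), np.float64(-0.21104874999999998), 320)]
```

View pics/c3w.png

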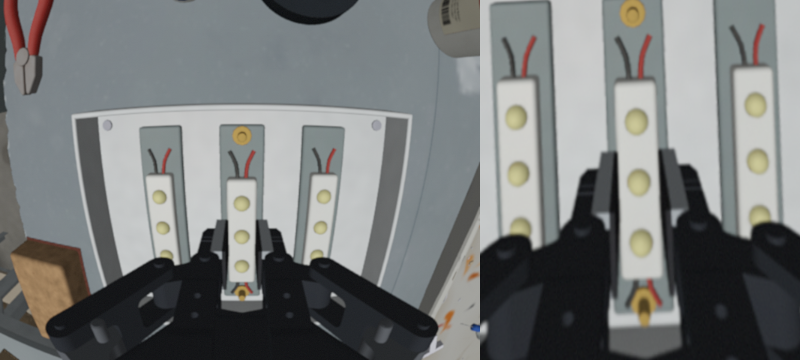

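View pics/s3.png

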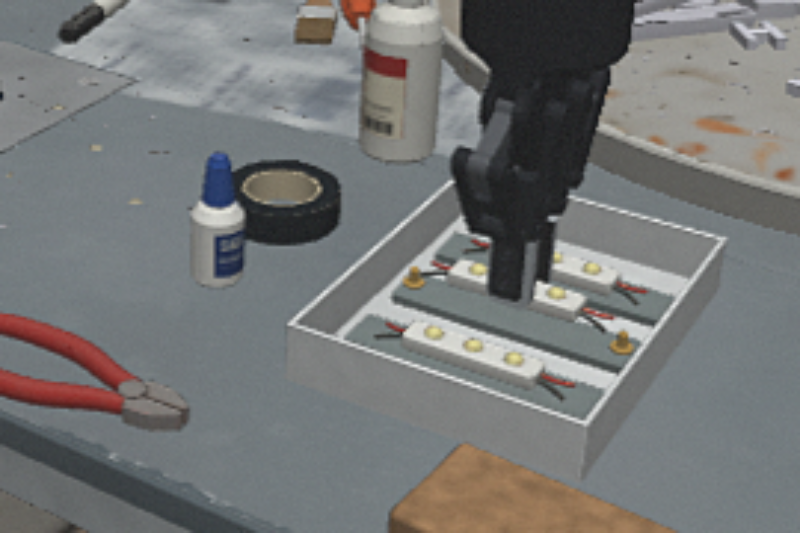

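The second module is held level, about 1 cm above the stud land, centred and in line with it. The bottles and tape are still standing where they were. Handing in.

```bash
python3 -c "
from plant import env
print(env.close_job())"
```

```text
the job is handed in; nothing more can be done
None
```

The job is handed in: one module was released on the plain land, about 0.6 mm off centre and in line with it, and the other is still gripped about 1 cm above the stud land, with the bottles and tape left untouched.

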